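# Snap the retaining clip onto the polisher's pivot post with a fork tool

## Robot

A 7-joint arm with a two-finger parallel gripper is mounted at the origin on a cart in front of the work surface, level with it; the furniture and walls round the work are solid. World frame = base frame: x ahead of the robot, y to its left, z up, the work surface at z = 0. Lengths are in m, angles in degrees, forces in N, time in s.
With the tool pointing down it reaches from about 0.425 to 0.925 m from the base axis. Payload 6.8 kg.
Tool frame: the origin (TCP) lies at the very end of the fingers, on their centre line; the grasp point (between the pads) lies 19 mm behind it; z points along the fingers, y is the line along which they close (so a half turn about z gives the same grasp; the last joint's range is limited). The gripper opens to 88 mm and grips with 3 to 60 N. Pads are 20 mm wide; open, the fingers measure 115 mm over their backs; the gripper's body (75 mm by 178 mm) begins 61 mm behind the grasp point.
Start: joints at [67.431, 27.33, 1.283, 89.118, -0.659, 63.558, -4.761], TCP at [0.19, -0.648, 0.223] pointing down, gripper open.
Joint ranges: [-169.35, 169.35], [-19.33, 120.38], [-80.79, 83.38], [13.8, 139.57], [-78.32, 258.32], [9.67, 109.79], [-169.56, 169.56]. Speed limits (degrees/s): [136.94, 136.94, 180, 180, 180, 180, 180].

## Interface

Orientations are given as [roll, pitch, yaw] about the fixed x, y, z axes, in that order (R = Rz(yaw) Ry(pitch) Rx(roll)).
In Python, from bench import status, eyes, hand_in gives the robot as it stands.
- The arm moves only by the tool drive_tool, never from a script. Its argument "rows" is one flat list of numbers, 6 for each row, row after row: the shift along the tool's x, y, z in cm, then the turn, a rotation vector about the tool's x, y, z in degrees. In form: [x, y, z, wx, wy, wz, x, y, z, wx, wy, wz, ...]. A call has exactly 10 rows; each row is the pose to reach, as a shift and turn from the pose commanded when the call began, along the tool's axes at that moment; what a row does not reach only later rows make up. A row lasts 1/12 s, in which the tool goes at most 41.7 mm and 7.16 degrees, less where a joint would pass 70% of its speed; a pose out of reach is approached as far as the arm can. A call with a gripper value outside its range is refused whole. "fingers" is the opening, from 0 (shut) to 1 (fully open), set as the call begins (left out, the last holds). The fingers move at their own pace and stop on an object; "force" is the grip in N (left out, the last holds). Time passes only in rows, so rows that repeat a pose let the fingers close, or fill a call up. It gives the time, the measured TCP pose, the force, the opening and the grip force at its end, in the units of the state.
- status.get_obs(): the state, without advancing time (a new reading comes with each control period).
- eyes.capture(name): name is "scene" or "top"; returns the picture (384x512x3 uint8, red, green, blue); there is no depth.
- eyes.camera_params(name): a dict with "intrinsics" (3x3 intrinsics, pixels), "eye" and "orientation" of the camera in the world. Camera axes: x right, y down, z forward; pixel columns grow to the right and rows downward; lengths in m; the calibration is good to about 2 mm. A picture is of the moment at which its call begins. camera_params takes no time and is no camera call.
- hand_in(): hands the job in; it is judged then, once.
Trained networks look in the newest picture that a camera, given by its name, has taken for a name from the list of things; names that differ only in an ending like _2 or _b are one class to them, and where a whole thing is asked for, a point or a joint stands for the part that bears it (a point fixed in the world has none). Each returns a list of dicts, best first, with "confidence" (0 to 1); they miss things now and then, are a little off and sometimes report something else, mostly with a low value. They report only what shows in the picture. A call takes as long as a camera call.
- eyes.spot_in(thing, camera): "bbox" ([left, top, right, bottom] in pixels, round what is visible of it).
- eyes.cut_out(thing, camera): "region" (384x512 bool, what is visible of it) and "bbox" ([left, top, right, bottom] in pixels, round what is visible of it).
- eyes.mark_of(thing, camera): "position" ([column, row] in pixels: a listed point, or the origin of a listed thing).
The state is a dict: "clock": time; "joints": joint angles; "dq": joint speeds; "tau": joint torques, N m; "position": TCP position; "orientation": TCP orientation; "wrist_force": force on the tool from outside, world axes, zero at the start; "wrist_torque": the same for the moment, N m; "grip_width": finger opening in m; "grasp_force": force on a finger pad.
Only numpy, scipy, OpenCV 4.12 (cv2) and the standard library are available. Lean on these libraries where they do the work, as an engineer would, in place of code of your own. Each camera call takes 0.05 s, during which the arm holds its last target. There are 200 camera calls.

## Task

The split clip that retains the swing arm of the bench polisher has been laid on the round plate of the arm, open side towards the pivot post. Take the fork tool and push the clip sideways with its notch until you feel it snap over the post and sit firmly home in the post's groove, pushing no harder than that needs (25 N would bend the clip). Then lay the fork tool down on the bench again; touch the clip only with the tool and leave the things around where they are.

Things in the scene. Friction and masses are not known exactly. Their poses are not given: they have to be found in the camera images.
- groove (a point): Point on the pivot post's axis in the post's groove, where the clip's centre comes to lie, 2.5 mm above the round steel plate. z up, x away from the robot along the machine's slide. Groove: directly above the plate, 7 mm high, 16 mm across at its bottom. The post's head above it: 24 mm across, its top 18 mm above the plate.
- plate_front (a point): Front edge of the top face of the round steel plate (116 mm across, on the swing arm of the grey bench polisher) that the post rises through; axes as groove. Plate, arm and post stand on an unlocked sliding block: pushed along x with about 4 N it gives way, each time a different 4 to 24 mm, to an end stop, and stays. So the clip snaps on farther back than the post stood at first.
- clip_seat (a point): Centre of the split clip, half-way up its 5 mm thickness; lies at groove when home. A flat dark steel spring ring on the round plate, 38 mm across; x points out of its mouth to the post, z up. Two prongs with flared lips reach 22 mm ahead of the centre and pinch to 11 mm; they must spread over the 16 mm groove and meet it when the centre is 17 mm short.
- clip_back (a point): Middle of the clip's round back, 19 mm behind its centre, where the tool pushes. With the slide at its stop the push grows to some 8 to 17 N (clip about 10 mm short of home), then the prongs snap over the post and the force drops to a third or less, with up to 7 mm to go; a light push finishes it. Home, the clip's back meets the post and the force rises again, a few N each mm.
- fork_grip (a point): Middle of the fork tool's handle, half-way up. The tool lies flat on the bench: wooden handle 100 mm long, 20 mm wide, 24 mm high, then a flat steel blade ending in a two-tined fork; about 120 g. x points along the tool to the fork, z up. Blade and fork are 5 mm thick, centred on the height of this point; the fork is 51 mm wide.
- fork_notch (a point): Inner corner of the right-angled notch between the fork tool's tines, at mid-thickness, 94 mm ahead of fork_grip; same axes. With the notch against the clip's back this corner is 27 mm behind the clip's centre; the tines reach 21 mm ahead of the corner, the blade runs 44 mm back to the handle.
- jar: Open plastic jar with ochre sample, 112 mm across, 73 mm high, right of the polisher; origin under its middle. A bystander.
- cup: Empty grey mixing cup, 77 mm across, 88 mm high, left of the polisher; origin under its middle. A bystander.
- puck: Loose grey stone sample puck, 43 mm across, 34 mm high, behind the polisher; origin under its middle. A bystander.
- marker: Black marker pen lying on the bench in front of the polisher, 130 mm long, 15 mm thick; origin under its middle. A bystander.

How it is judged:
By the outcome, as a careful person would: the job done as asked, in the order asked, and still so for the second after the job is handed in, with the robot touching nothing.
It also fails if it takes over 67 s, if anything falls off the work surface, if the arm or the gripper's body presses on something with over 40 N, if the wrist force passes 120 N, or if a joint passes its speed limit or range.

## Working session

There is one attempt and no reset: what is moved stays moved. The work goes in short steps, Python scripts to look and compute and a tool call to move; the robot and the scene stay as the last step left them, time stands still between calls to the robot, and variables do not carry over. Pictures are saved under pics/ and viewed, at most 10 in all, crops included, and the job is handed in when it is done.

Besides the shell and the picture viewer there is one more tool, called as a command line: name --argument value ..., lists and objects as JSON in quotes. drive_tool: Moves the arm, as the interface text tells. Its arguments: {"type":"object","properties":{"rows":{"type":"array","items":{"type":"number"}},"fingers":{"type":"number"},"force":{"type":"number"}},"required":["rows"]}

```bash
mkdir -p pics
cat > h.py <<'E'
import numpy as np, cv2
from bench import status, eyes, hand_in
from scipy.spatial.transform import Rotation as R
def cam(n):
    p=eyes.camera_params(n); return p
def Rm(o):
    o=np.array(o); return o if o.shape==(3,3) else (R.from_euler('xyz',o,degrees=True).as_matrix() if o.size==3 else R.from_quat(o).as_matrix())
def ray(n,px):
    p=cam(n); K=np.array(p['intrinsics']); d=Rm(p['orientation'])@np.linalg.inv(K)@np.array([px[0],px[1],1.]); return np.array(p['eye']),d
def atz(n,px,z):
    e,d=ray(n,px); return e+d*(z-e[2])/d[2]
def proj(n,P):
    p=cam(n); c=np.array(p['intrinsics'])@Rm(p['orientation']).T@(np.array(P)-np.array(p['eye'])); return c[:2]/c[2]
def tri(a,b):
    A=np.zeros((3,3));v=np.zeros(3)
    for n,px in (('scene',a),('top',b)):
        e,d=ray(n,px);d=d/np.linalg.norm(d);M=np.eye(3)-np.outer(d,d);A+=M;v+=M@e
    return np.linalg.solve(A,v)
E
python3 - <<'E'
from h import *
for n in('scene','top'):
    print(n,cam(n)); cv2.imwrite(f'pics/{n}0.png',eyes.capture(n)[...,::-1])
for t in ['groove','plate_front','clip_seat','clip_back','fork_grip','fork_notch','jar','cup','puck','marker']:
    r={}
    for n in('scene','top'):
        m=eyes.mark_of(t,n); r[n]=m[0]['position'] if m else None
        print(t,n,[(np.round(k['position'],1),round(k['confidence'],2)) for k in m[:2]])
    if r['scene'] is not None and r['top'] is not None:
        P=tri(r['scene'],r['top']);print('  ',P.round(4),[ (proj(n,P)-r[n]).round(1) for n in r])
print(status.get_obs())
E
```

```text
scene {'intrinsics': array([[369.42141975,   0.        , 259.81692864],
       [  0.        , 369.42141975, 194.36195702],
       [  0.        ,   0.        ,   1.        ]]), 'eye': array([ 0.0930718 , -0.78535031,  0.93339082]), 'orientation': array([-136.25523466,    1.20792076,  -40.71209852])}
top {'intrinsics': array([[362.06875312,   0.        , 254.47400917],
       [  0.        , 362.06875312, 192.16976607],
       [  0.        ,   0.        ,   1.        ]]), 'eye': array([ 0.42184627, -0.13457866,  1.0366699 ]), 'orientation': array([-1.68476773e+02,  7.58184511e-03, -9.76399780e+01])}
groove scene [(array([243. , 190.9]), 0.97)]
groove top [(array([230.4, 199.5]), 0.63)]
   [ 0.6022 -0.0896  0.0562] [array([ 2. , -0.6]), array([-0.8,  2.3])]
plate_front scene [(array([230.9, 200. ]), 0.81), (array([234. , 197.8]), 0.75)]
plate_front top [(array([235.9, 224. ]), 0.86)]
   [ 0.5376 -0.0991  0.0632] [array([ 0.3, -0.1]), array([-0.1,  0.3])]
clip_seat scene [(array([237.6, 196. ]), 0.49)]
clip_seat top [(array([237. , 215.2]), 0.58)]
   [ 0.5602 -0.1055  0.0708] [array([ 0.1
[... 1116 characters left out ...]
lock': 1.1, 'joints': array([67.4309733 , 27.32924381,  1.28286093, 89.11755155, -0.65870101,
       63.55613849, -4.76034006]), 'dq': array([-0.00813196, -0.00894072,  0.05503408, -0.0139307 , -0.00481658,
        0.06054801, -0.00586857]), 'tau': array([-3.79891262e-04, -5.82721567e+01,  1.53346237e+00, -2.72929233e+01,
       -5.43177745e-02,  1.01361840e-02,  3.73627563e-05]), 'position': array([ 0.19032386, -0.64764612,  0.22267584]), 'orientation': array([ 1.79995659e+02, -1.23997206e-03,  1.63756767e+01]), 'wrist_force': array([-0.33592274,  0.00343992, -0.50700037]), 'wrist_torque': array([-0.06388218,  0.02192021, -0.07115665]), 'grasp_force': 0.0, 'grip_width': 0.08786061080792747}
```

Run:
```python
import cv2,numpy as np
t=cv2.imread('pics/top0.png');s=cv2.imread('pics/scene0.png')
cv2.imwrite('pics/t_a.png',cv2.resize(t[130:280,100:300],None,fx=4,fy=4,interpolation=cv2.INTER_CUBIC))
cv2.imwrite('pics/s_a.png',cv2.resize(s[120:270,150:350],None,fx=4,fy=4,interpolation=cv2.INTER_CUBIC))
```

```text
(no output)
```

View pics/t_a.png

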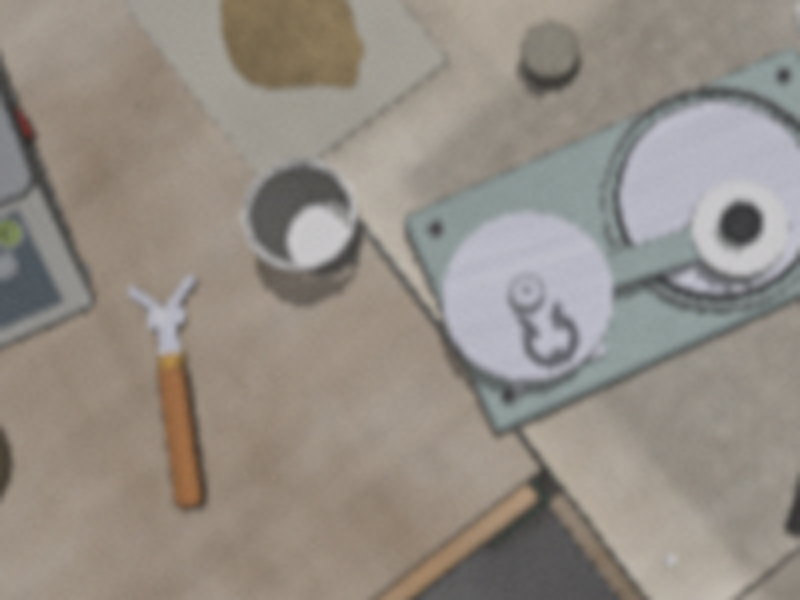

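View pics/s_a.png

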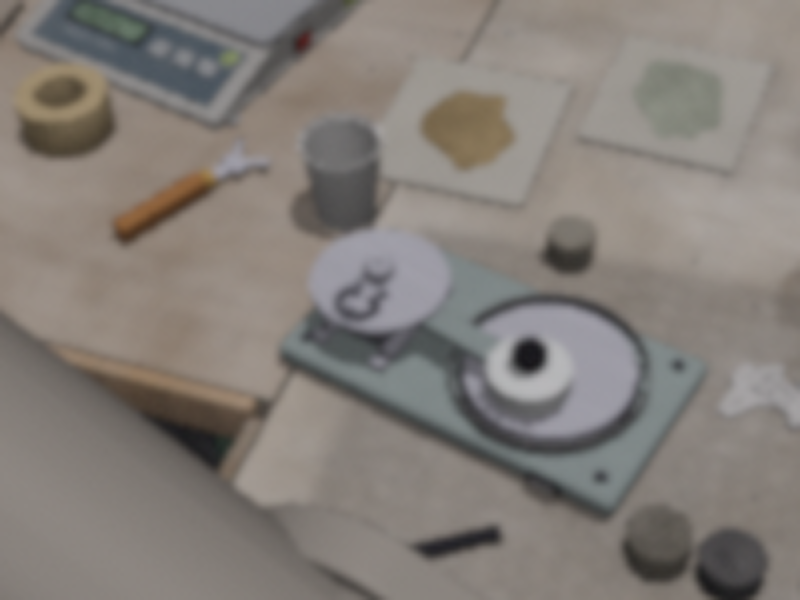

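The top view shows the fork at full-image px ~(142,209) for the notch. The handle runs (143,220)–(146,255), the plate centre is near (232,204), and the clip near (238,214) opens towards the post head at (232,203). In the scene view the plate ellipse is centred near (245,190) and the head top near (244,186).

Run:
```python
from h import *
f=lambda c,ox,oy:np.array([(c[0]+.5)/4-.5+ox,(c[1]+.5)/4-.5+oy])
T=lambda x,y:f((x,y),100,130); S=lambda x,y:f((x,y),150,120)
for n,s,t in [('plate',(380,281),(528,297)),('head',(379,264),(527,292)),('clip',(358,302),(551,337))]:
    P=tri(S(*s),T(*t));print(n,P.round(4),[(proj('scene',P)-S(*s)).round(1),(proj('top',P)-T(*t)).round(1)])
for z in(.06,.065,.07):
    print(z,'plate',atz('top',T(528,297),z).round(4),atz('scene',S(380,281),z).round(4),'clip',atz('top',T(551,337),z+.0025).round(4),atz('scene',S(358,302),z+.0025).round(4),'head',atz('top',T(527,292),z+.018).round(4),atz('scene',S(379,264),z+.018).round(4))
    print(' plate x-extents', (atz('top',T(442,297),z)-atz('top',T(614,297),z)).round(4))
a=atz('top',T(187,503),.024);b=atz('top',T(172,356),.024);c=atz('top',T(165,318),.012)
print('handle back/front',a,b,'notch',c,np.degrees(np.arctan2(*(b-a)[1::-1])),np.degrees(np.arctan2(*(c-a)[1::-1])))
print('tines',atz('top',T(130,290),.012),atz('top',T(195,280),.012))
print('scene handle',atz('scene',S(118,225),.024),atz('scene',S(212,175),.024))
print('net grip',atz('top',(143.5,238.7),.012),'notch',atz('top',(139.7,204.1),.012),atz('scene',(210.9,160.3),.012))
a,b,c=[atz('top',T(*p),.02) for p in((500,430),(410,220),(800,300))]
print('base edges yaw',np.degrees(np.arctan2(*(b-a)[1::-1])),np.degrees(np.arctan2(*(c-a)[1::-1])))
for n,t in (('top','groove'),('scene','groove'),('top','clip_seat'),('scene','clip_seat')): pass
for t in('fork_grip','clip_seat'):
  for n in('scene','top'):
    m=eyes.cut_out(t,n)
    if m:
        ys,xs=np.nonzero(m[0]['region']); print(t,n,m[0]['confidence'],m[0]['bbox'],xs.mean(),ys.mean(),len(xs))
        v=np.linalg.svd(np.c_[xs-xs.mean(),ys-ys.mean()],full_matrices=0)[2][0]; q=np.array([xs.mean(),ys.mean()]); A,B=atz(n,q-v*15,.012),atz(n,q+v*15,.012); print('  yaw',np.degrees(np.arctan2(*(B-A)[1::-1])),atz(n,q,.012))
```

```text
plate [ 0.595  -0.0955  0.0671] [array([-0.4,  0.1]), array([ 0.2, -0.4])]
head [ 0.5949 -0.0961  0.0874] [array([-0.4,  0.1]), array([ 0.2, -0.4])]
clip [ 0.5641 -0.1074  0.0734] [array([-0.1,  0. ]), array([ 0.1, -0.1])]
0.06 plate [ 0.5951 -0.0946  0.06  ] [ 0.6004 -0.0903  0.06  ] clip [ 0.5653 -0.1069  0.0625] [ 0.5704 -0.0989  0.0625] head [ 0.5954 -0.0951  0.078 ] [ 0.6017 -0.0889  0.078 ]
 plate x-extents [0.0156 0.1166 0.    ]
0.065 plate [ 0.5943 -0.0948  0.065 ] [ 0.5975 -0.0943  0.065 ] clip [ 0.5646 -0.107   0.0675] [ 0.5677 -0.1029  0.0675] head [ 0.5945 -0.0953  0.083 ] [ 0.5987 -0.093   0.083 ]
 plate x-extents [0.0156 0.116  0.    ]
0.07 plate [ 0.5934 -0.0951  0.07  ] [ 0.5946 -0.0983  0.07  ] clip [ 0.5638 -0.1072  0.0725] [ 0.5649 -0.1068  0.0725] head [ 0.5936 -0.0955  0.088 ] [ 0.5957 -0.097   0.088 ]
 plate x-extents [0.0155 0.1154 0.    ]
handle back/front [0.48988408 0.15706767 0.024     ] [0.59305586 0.16000078 0.024     ] notch [0.62306416 0.16649215 0.012     ] 1.6284480740612906 4.047785498924215
tines [0.64672067 0.18996298 0.012     ] [0.64780383 0.1431
[... 165 characters left out ...]
6880129 0.012     ] [0.63204511 0.15609979 0.012     ]
base edges yaw 16.44631326221685 -74.15986428503915
fork_grip scene 0.61 [174.8, 156.3, 213.7, 182.0] 192.11707317073171 170.0780487804878 205
  yaw -176.20184489037385 [0.54801696 0.15789749 0.012     ]
fork_grip top 0.93 [133.0, 202.8, 154.3, 258.7] 143.9076086956522 230.89402173913044 368
  yaw 4.794183864744119 [0.55975076 0.16240139 0.012     ]
clip_seat scene 0.53 [232.3, 188.8, 246.4, 203.0] 239.875 195.70833333333334 48
  yaw -41.30132873810627 [ 0.59829067 -0.06304509  0.012     ]
clip_seat top 0.53 [231.8, 210.6, 246.8, 220.6] 239.44117647058823 215.7058823529412 68
  yaw 143.37783931386775 [ 0.56675011 -0.11064422  0.012     ]
```

drive_tool --rows '[36.2, -30.9, 0, 0, 0, 0, 36.2, -30.9, 0, 0, 0, 0, 36.2, -30.9, 0, 0, 0, 0, 36.2, -30.9, 0, 0, 0, 0, 36.2, -30.9, 0, 0, 0, 0, 36.2, -30.9, 0, 0, 0, 0, 36.2, -30.9, 0, 0, 0, 0, 36.2, -30.9, 0, 0, 0, 0, 36.2, -30.9, 0, 0, 0, 0, 36.2, -30.9, 0, 0, 0, 0]' --fingers 1 --force 50

```text
clock: 2.13
position: [0.4189, -0.297, 0.2231]
orientation: [180.0, -0.0, 16.4]
wrist_force: [0.2, -0.3, -0.3]
grip_width: 0.0876
grasp_force: 0.0
```

drive_tool --rows '[24.5, -40.3, 4, 0, 0, 12.9, 24.5, -40.3, 4, 0, 0, 12.9, 24.5, -40.3, 4, 0, 0, 12.9, 24.5, -40.3, 4, 0, 0, 12.9, 24.5, -40.3, 4, 0, 0, 12.9, 24.5, -40.3, 4, 0, 0, 12.9, 24.5, -40.3, 4, 0, 0, 12.9, 24.5, -40.3, 4, 0, 0, 12.9, 24.5, -40.3, 4, 0, 0, 12.9, 24.5, -40.3, 4, 0, 0, 12.9]'

```text
clock: 2.97
position: [0.5234, 0.0968, 0.1883]
orientation: [180.0, -0.0, 3.5]
wrist_force: [0.2, -0.8, -0.4]
grip_width: 0.0879
grasp_force: 0.0
```

drive_tool --rows '[2.1, -6.1, 2, 0, 0, 0, 2.1, -6.1, 4, 0, 0, 0, 2.1, -6.1, 7, 0, 0, 0, 2.1, -6.1, 10, 0, 0, 0, 2.1, -6.1, 12.8, 0, 0, 0, 2.1, -6.1, 12.8, 0, 0, 0, 2.1, -6.1, 12.8, 0, 0, 0, 2.1, -6.1, 12.8, 0, 0, 0, 2.1, -6.1, 12.8, 0, 0, 0, 2.1, -6.1, 12.8, 0, 0, 0]'

```text
clock: 3.8
position: [0.5417, 0.1574, 0.0621]
orientation: [-180.0, -0.2, 3.4]
wrist_force: [0.3, 0.5, -0.1]
grip_width: 0.088
grasp_force: 0.0
```

Run:
```python
from h import *
s=eyes.capture('scene');t=eyes.capture('top')
z=lambda im,x,y:cv2.resize(im[y:y+75,x:x+100,::-1],None,fx=4,fy=4,interpolation=cv2.INTER_CUBIC)
cv2.imwrite('pics/g.png',np.hstack([z(s,150,120),z(t,90,190)]))
o=status.get_obs();print(o['position'],o['orientation'],proj('scene',o['position']),proj('top',o['position']))
for n in('fork_grip','fork_notch'):
  for c in('scene','top'):
    m=eyes.mark_of(n,c); print(n,c,[(k['position'],k['confidence'],atz(c,k['position'],.012)) for k in m[:1]])
```

```text
[0.5412813  0.15722651 0.06154468] [-1.79974483e+02 -1.40093557e-01  3.45204466e+00] [188.54041876 160.85374441] [140.80583256 235.71469376]
fork_grip scene [([187.5, 171.2], 0.61, array([0.53184664, 0.1642282 , 0.012     ]))]
fork_grip top [([238.5, 145.7], 0.58, array([ 0.77462428, -0.13396168,  0.012     ]))]
fork_notch scene [([235.9, 195.1], 0.67, array([ 0.58985652, -0.05159844,  0.012     ]))]
fork_notch top [([141.9, 203.0], 0.68, array([0.64043932, 0.16231651, 0.012     ]))]
```

View pics/g.png

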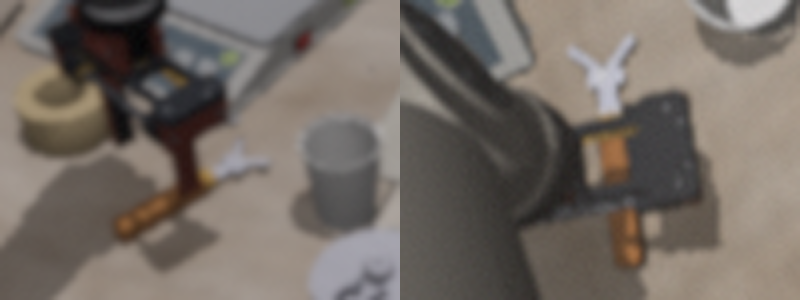

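The picture shows the gripper centred over the handle, with the fingers clear of the tape roll and the cup. Descending to grasp.

drive_tool --rows '[0, 0, 2, 0, 0, 0, 0, 0, 4, 0, 0, 0, 0, 0, 5.2, 0, 0, 0, 0, 0, 5.7, 0, 0, 0, 0, 0, 5.7, 0, 0, 0, 0, 0, 5.7, 0, 0, 0, 0, 0, 5.7, 0, 0, 0, 0, 0, 5.7, 0, 0, 0, 0, 0, 5.7, 0, 0, 0, 0, 0, 5.7, 0, 0, 0]'

```text
clock: 4.93
position: [0.5408, 0.1572, 0.0037]
orientation: [-180.0, -0.1, 3.5]
wrist_force: [-0.4, 0.9, 0.8]
grip_width: 0.0879
grasp_force: 0.0
```

drive_tool --rows '[0, 0, 0, 0, 0, 0, 0, 0, 0, 0, 0, 0, 0, 0, 0, 0, 0, 0, 0, 0, 0, 0, 0, 0, 0, 0, 0, 0, 0, 0, 0, 0, 0, 0, 0, 0, 0, 0, 0, 0, 0, 0, 0, 0, 0, 0, 0, 0, 0, 0, 0, 0, 0, 0, 0, 0, 0, 0, 0, 0]' --fingers 0 --force 50

```text
clock: 5.77
position: [0.5403, 0.1572, 0.0031]
orientation: [-180.0, -0.0, 3.5]
wrist_force: [-0.5, 1.4, -0.3]
grip_width: 0.0242
grasp_force: 0.2
```

drive_tool --rows '[0, 0, 0, 0, 0, 0, 0, 0, 0, 0, 0, 0, 0, 0, 0, 0, 0, 0, 0, 0, 0, 0, 0, 0, 0, 0, 0, 0, 0, 0, 0, 0, -2, 0, 0, 0, 0, 0, -5, 0, 0, 0, 0, 0, -8, 0, 0, 0, 0, 0, -11, 0, 0, 0, 0, 0, -12, 0, 0, 0]'

```text
clock: 6.6
position: [0.5423, 0.1577, 0.127]
orientation: [-179.9, -0.3, 3.5]
wrist_force: [1.0, -0.1, -1.8]
grip_width: 0.0197
grasp_force: 50.0
```

Run:
```python
from h import *
s=eyes.capture('scene');t=eyes.capture('top')
z=lambda im,x,y:cv2.resize(im[y:y+100,x:x+100,::-1],None,fx=4,fy=4,interpolation=cv2.INTER_CUBIC)
cv2.imwrite('pics/l.png',np.hstack([z(s,150,90),z(t,80,160)]))
o=status.get_obs();print({k:o[k] for k in('position','orientation','wrist_force','grip_width','grasp_force')})
zf=o['position'][2]+.0085
for c in('scene','top'):
    m=eyes.mark_of('fork_notch',c); print(c,[(k['position'],k['confidence'],atz(c,k['position'],zf)) for k in m[:1]])
```

```text
{'position': array([0.5416808 , 0.15728678, 0.12486806]), 'orientation': array([-179.96667693,   -0.22749126,    3.44621514]), 'wrist_force': array([ 0.25190789,  0.16984289, -0.96157605]), 'grip_width': 0.019891780131921763, 'grasp_force': 49.99950349330902}
scene [([206.5, 136.3], 0.63, array([0.62488991, 0.14853409, 0.13336806]))]
top [([369.0, 233.2], 0.63, array([ 0.46320785, -0.42756318,  0.13336806]))]
```

View pics/l.png

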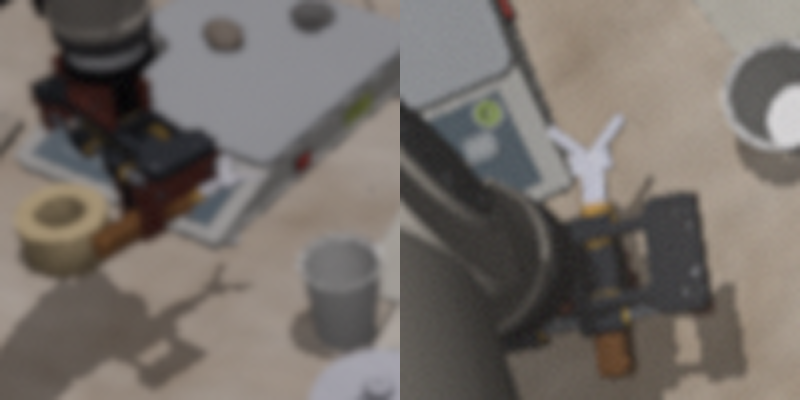

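The picture shows the fork firmly held, with the notch at px ~(127,199) in top, tine tips at (117,192) and (135,189), and the handle's rear end at (134,254).

Run:
```python
from h import *
o=status.get_obs();p=o['position'];Rt=R.from_euler('xyz',o['orientation'],degrees=True)
f=lambda x,y:np.array([(x-400+.5)/4-.5+80,(y+.5)/4-.5+160])
zc=p[2]+.0086
for n,px,z in [('notch',(590,157),zc),('tineL',(550,130),zc),('tineR',(620,118),zc),('hfront',(595,208),zc+.012),('hback',(615,375),zc+.012)]:
    P=atz('top',f(*px),z);print(n,P.round(4),'tool',(Rt.inv().apply(P-p)*100).round(2))
```

```text
notch [0.6308 0.1645 0.1304] tool [ 9.16 -0.25 -0.88]
tineL [0.6518 0.1887 0.1304] tool [11.39 -2.54 -0.88]
tineR [0.6536 0.1439 0.1304] tool [11.31  1.95 -0.88]
hfront [0.5953 0.1595 0.1424] tool [ 5.58  0.03 -2.07]
hback [0.4909 0.154  0.1424] tool [-4.87 -0.05 -2.05]
```

Run:
```python
from h import *
s=eyes.capture('scene');t=eyes.capture('top')
z=lambda im,x,y:cv2.resize(im[y:y+40,x:x+40,::-1],None,fx=10,fy=10,interpolation=cv2.INTER_CUBIC)
cv2.imwrite('pics/c.png',np.hstack([z(s,225,170),z(t,215,188)]))
# averaged head / yaw hints
for c in('scene','top'):
  for n in('clip_seat','clip_back','groove','plate_front'):
    m=eyes.mark_of(n,c); print(n,c,[(k['position'],k['confidence'],atz(c,k['position'],.0705).round(4)) for k in m[:1]])
```

```text
clip_seat scene [([238.9, 196.8], 0.56, array([ 0.5608, -0.1106,  0.0705]))]
clip_back scene [([235.2, 198.7], 0.48, array([ 0.5468, -0.1092,  0.0705]))]
groove scene [([248.5, 189.7], 0.71, array([ 0.6043, -0.1065,  0.0705]))]
plate_front scene [([236.5, 196.7], 0.71, array([ 0.5554, -0.1051,  0.0705]))]
clip_seat top [([237.1, 216.8], 0.46, array([ 0.5564, -0.1054,  0.0705]))]
clip_back top [([184.0, 188.5], 0.52, array([0.6528, 0.0286, 0.0705]))]
groove top [([232.7, 201.5], 0.72, array([ 0.5994, -0.0987,  0.0705]))]
plate_front top [([236.3, 222.6], 0.8, array([ 0.5411, -0.1014,  0.0705]))]
```

View pics/c.png

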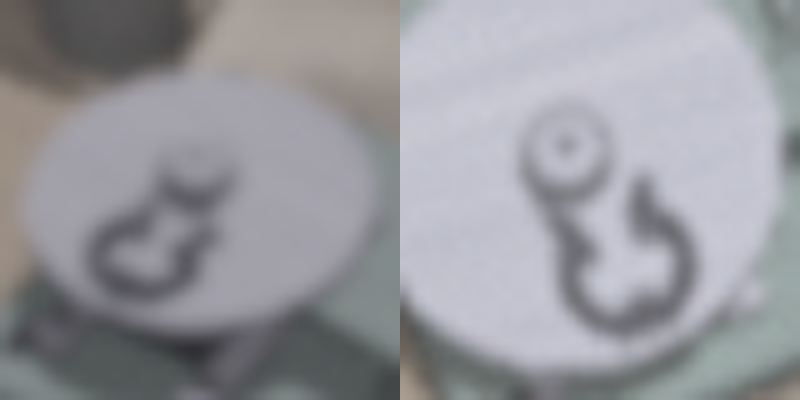

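The top crop shows the ring centre at view (628,265), px ~(237.4,214), and the mouth between tips (553,205) and (642,175). The head is centred at (565,142), px ~(231.1,201.8).

Run:
```python
from h import *
f=lambda x,y:np.array([(x-400+.5)/10-.5+215,(y+.5)/10-.5+188])
zp=.068
c=atz('top',f(628,265),zp+.0025);m=atz('top',f(598,190),zp+.0025);h=atz('top',f(565,142),zp+.018)
an=lambda d:np.degrees(np.arctan2(d[1],d[0]))
print(c,m,h,'clip yaw',an(m-c),'to post',an(h-c),np.linalg.norm((h-c)[:2]))
# machine board edge yaw with more edges already 16.4
```

```text
[ 0.56367737 -0.10699448  0.0705    ] [ 0.58502579 -0.10148624  0.0705    ] [ 0.59643347 -0.09487901  0.086     ] clip yaw 14.467684430502475 to post 20.297866772216665 0.03492487154419417
```

drive_tool --rows '[-1.5, 3.5, 0, 0, 0, -2, -3, 7, 0, 0, 0, -4, -4.5, 11, 0, 0, 0, -6, -6, 15, 0, 0, 0, -8, -7.5, 19, 0, 0, 0, -10, -9, 23, 0.5, 0, 0, -12, -10.5, 27, 1, 0, 0, -13.5, -11.6, 29.7, 1.5, 0, 0, -14.5, -11.6, 29.7, 2, 0, 0, -14.5, -11.6, 29.7, 2, 0, 0, -14.5]'

```text
clock: 8.13
position: [0.4412, -0.1485, 0.1024]
orientation: [-180.0, 0.1, 17.7]
wrist_force: [0.4, 0.9, -1.1]
grip_width: 0.0197
grasp_force: 50.0
```

Run:
```python
from h import *
s=eyes.capture('scene');t=eyes.capture('top')
z=lambda im,x,y:cv2.resize(im[y:y+60,x:x+60,::-1],None,fx=6.6667,fy=6.6667,interpolation=cv2.INTER_CUBIC)
cv2.imwrite('pics/h.png',np.hstack([z(s,215,160),z(t,210,190)]))
o=status.get_obs();print({k:o[k] for k in('position','orientation','wrist_force','grip_width','grasp_force','joints')})
p=o['position'];Rt=R.from_euler('xyz',o['orientation'],degrees=True)
for q in [(9.4,-.2,-.86),(11.5,-2.75,-.86),(11.5,2.35,-.86),(5,0,-2.06)]:
    P=p+Rt.apply(np.array(q)/100);print(P.round(4),((proj('top',P)-[210,190]+.5)*6.6667).round()+[400,0],((proj('scene',P)-[215,160]+.5)*6.6667).round())
```

```text
{'position': array([ 0.44301518, -0.14552845,  0.10323849]), 'orientation': array([-1.79976378e+02, -3.11219041e-02,  1.80004411e+01]), 'wrist_force': array([-0.03886044,  0.14281648, -0.96377463]), 'grip_width': 0.019664913802121032, 'grasp_force': 49.999653697013855, 'joints': array([ 28.44879138,  18.76098383, -20.91092405, 122.01789121,
        10.0640816 ,  40.79963136, -71.08993287])}
[ 0.5318 -0.1146  0.1119] [611. 228.] [114. 222.]
[ 0.5439 -0.0838  0.1119] [527. 207.] [ 94. 175.]
[ 0.5596 -0.1323  0.1119] [647. 150.] [184. 214.]
[ 0.4906 -0.1301  0.1239] [664. 327.] [ 60. 266.]
```

View pics/h.png

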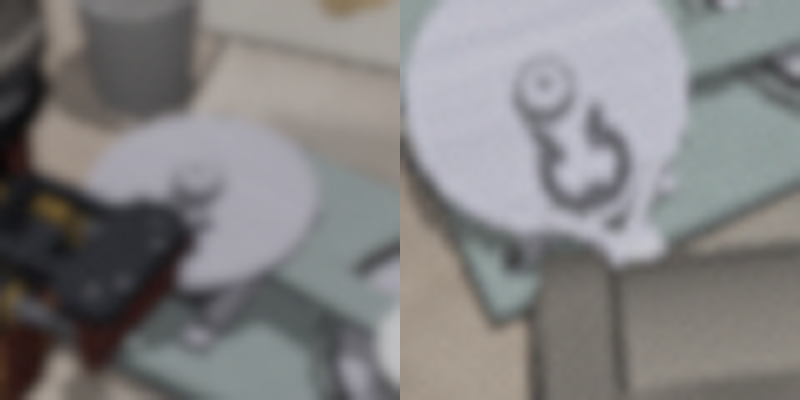

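The view shows the fork right behind the clip, with the right tine tip near view (652,160) as predicted and the post and clip undisturbed. Lowering.

drive_tool --rows '[0, 0, 1, 0, 0, 0, 0, 0, 2, 0, 0, 0, 0, 0, 2.8, 0, 0, 0, 0, 0, 3.3, 0, 0, 0, 0, 0, 3.5, 0, 0, 0, 0, 0, 3.6, 0, 0, 0, 0, 0, 3.6, 0, 0, 0, 0, 0, 3.6, 0, 0, 0, 0, 0, 3.6, 0, 0, 0, 0, 0, 3.6, 0, 0, 0]'

```text
clock: 9.07
position: [0.4428, -0.1465, 0.0673]
orientation: [180.0, -0.0, 18.0]
wrist_force: [0.5, 0.3, 0.1]
grip_width: 0.02
grasp_force: 50.0
```

drive_tool --rows '[0, 0, 0.05, 0, 0, 0, 0, 0, 0.1, 0, 0, 0, 0, 0, 0.1, 0, 0, 0, 0, 0, 0.15, 0, 0, 0, 0, 0, 0.15, 0, 0, 0, 0, 0, 0.2, 0, 0, 0, 0, 0, 0.2, 0, 0, 0, 0, 0, 0.2, 0, 0, 0, 0, 0, 0.2, 0, 0, 0, 0, 0, 0.2, 0, 0, 0]'

```text
clock: 9.9
position: [0.4428, -0.1465, 0.0652]
orientation: [180.0, -0.0, 18.0]
wrist_force: [-0.0, -1.3, 4.5]
grip_width: 0.0198
grasp_force: 50.0
```

drive_tool --rows '[0, 0, -0.09, 0, 0, 0, 0, 0, -0.09, 0, 0, 0, 0.2, 0, -0.09, 0, 0, 0, 0.4, 0, -0.09, 0, 0, 0, 0.6, 0, -0.09, 0, 0, 0, 0.8, 0, -0.09, 0, 0, 0, 1.0, 0, -0.09, 0, 0, 0, 1.2, 0, -0.09, 0, 0, 0, 1.4, 0, -0.09, 0, 0, 0, 1.5, 0, -0.09, 0, 0, 0]'

```text
clock: 10.73
position: [0.4571, -0.1416, 0.066]
orientation: [-180.0, -0.0, 18.0]
wrist_force: [-1.2, -0.1, 2.2]
grip_width: 0.02
grasp_force: 50.0
```

Run:
```python
from h import *
s=eyes.capture('scene');t=eyes.capture('top')
z=lambda im,x,y:cv2.resize(im[y:y+40,x:x+40,::-1],None,fx=10,fy=10,interpolation=cv2.INTER_CUBIC)
cv2.imwrite('pics/p.png',np.hstack([z(s,225,170),z(t,215,188)]))
o=status.get_obs();print({k:o[k] for k in('position','orientation','wrist_force','wrist_torque')})
```

```text
{'position': array([ 0.45727708, -0.14154959,  0.06603162]), 'orientation': array([ 1.79995454e+02, -3.30206188e-02,  1.79934784e+01]), 'wrist_force': array([-0.32084275, -0.3636361 ,  1.57396788]), 'wrist_torque': array([ 0.06449633, -0.21445989,  0.00700146])}
```

View pics/p.png

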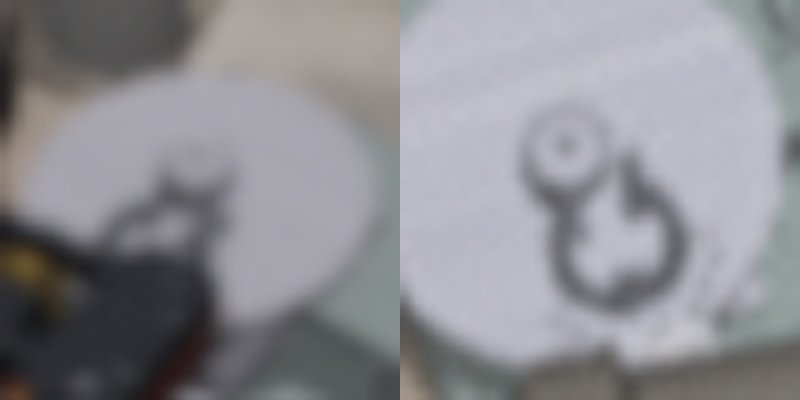

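The view shows the notch pushing the clip: its centre is now at view (620,243), with the mouth facing the head at (565,143). Continuing with a slight lift off the plate.

drive_tool --rows '[0, 0, -0.05, 0, 0, 0, 0.1, 0, -0.05, 0, 0, 0, 0.2, 0, -0.05, 0, 0, 0, 0.3, 0, -0.05, 0, 0, 0, 0.4, 0, -0.05, 0, 0, 0, 0.5, 0, -0.05, 0, 0, 0, 0.6, 0, -0.05, 0, 0, 0, 0.7, 0, -0.05, 0, 0, 0, 0.8, 0, -0.05, 0, 0, 0, 0.9, 0, -0.05, 0, 0, 0]'

```text
clock: 11.67
position: [0.4654, -0.1389, 0.0665]
orientation: [-180.0, 0.0, 18.0]
wrist_force: [-0.4, -0.3, -0.5]
grip_width: 0.0193
grasp_force: 50.0
```

drive_tool --rows '[0.05, 0, 0, 0, 0, 0, 0.1, 0, 0, 0, 0, 0, 0.15, 0, 0, 0, 0, 0, 0.2, 0, 0, 0, 0, 0, 0.25, 0, 0, 0, 0, 0, 0.3, 0, 0, 0, 0, 0, 0.35, 0, 0, 0, 0, 0, 0.4, 0, 0, 0, 0, 0, 0.45, 0, 0, 0, 0, 0, 0.5, 0, 0, 0, 0, 0]'

```text
clock: 12.5
position: [0.47, -0.1375, 0.0664]
orientation: [-180.0, 0.0, 18.0]
wrist_force: [-4.3, -0.8, 0.8]
grip_width: 0.0196
grasp_force: 50.0
```

drive_tool --rows '[0.07, 0, 0, 0, 0, 0, 0.14, 0, 0, 0, 0, 0, 0.21, 0, 0, 0, 0, 0, 0.28, 0, 0, 0, 0, 0, 0.35, 0, 0, 0, 0, 0, 0.42, 0, 0, 0, 0, 0, 0.49, 0, 0, 0, 0, 0, 0.56, 0, 0, 0, 0, 0, 0.6, 0, 0, 0, 0, 0, 0.6, 0, 0, 0, 0, 0]'

```text
clock: 13.33
position: [0.476, -0.1355, 0.0665]
orientation: [180.0, -0.0, 18.0]
wrist_force: [-3.0, -1.0, -0.9]
grip_width: 0.0198
grasp_force: 50.0
```

drive_tool --rows '[0.07, 0, 0, 0, 0, 0, 0.14, 0, 0, 0, 0, 0, 0.21, 0, 0, 0, 0, 0, 0.28, 0, 0, 0, 0, 0, 0.35, 0, 0, 0, 0, 0, 0.42, 0, 0, 0, 0, 0, 0.49, 0, 0, 0, 0, 0, 0.5, 0, 0, 0, 0, 0, 0.5, 0, 0, 0, 0, 0, 0.5, 0, 0, 0, 0, 0]'

```text
clock: 14.17
position: [0.4808, -0.134, 0.0665]
orientation: [180.0, -0.0, 18.0]
wrist_force: [-3.7, -1.3, -0.4]
grip_width: 0.0198
grasp_force: 50.0
```

drive_tool --rows '[0.05, 0, 0, 0, 0, 0, 0.1, 0, 0, 0, 0, 0, 0.15, 0, 0, 0, 0, 0, 0.2, 0, 0, 0, 0, 0, 0.25, 0, 0, 0, 0, 0, 0.3, 0, 0, 0, 0, 0, 0.35, 0, 0, 0, 0, 0, 0.4, 0, 0, 0, 0, 0, 0.4, 0, 0, 0, 0, 0, 0.4, 0, 0, 0, 0, 0]'

```text
clock: 15.0
position: [0.4839, -0.1329, 0.0664]
orientation: [-180.0, 0.1, 18.0]
wrist_force: [-5.9, -1.7, 1.6]
grip_width: 0.0202
grasp_force: 50.0
```

drive_tool --rows '[0.03, 0, 0, 0, 0, 0, 0.06, 0, 0, 0, 0, 0, 0.09, 0, 0, 0, 0, 0, 0.12, 0, 0, 0, 0, 0, 0.15, 0, 0, 0, 0, 0, 0.18, 0, 0, 0, 0, 0, 0.2, 0, 0, 0, 0, 0, 0.2, 0, 0, 0, 0, 0, 0.2, 0, 0, 0, 0, 0, 0.2, 0, 0, 0, 0, 0]'

```text
clock: 15.83
position: [0.4848, -0.1326, 0.0663]
orientation: [-180.0, 0.2, 18.0]
wrist_force: [-8.4, -2.4, 4.2]
grip_width: 0.0198
grasp_force: 50.0
```

drive_tool --rows '[0.03, 0, -0.04, 0, 0, 0, 0.06, 0, -0.04, 0, 0, 0, 0.09, 0, -0.04, 0, 0, 0, 0.12, 0, -0.04, 0, 0, 0, 0.15, 0, -0.04, 0, 0, 0, 0.18, 0, -0.04, 0, 0, 0, 0.2, 0, -0.04, 0, 0, 0, 0.2, 0, -0.04, 0, 0, 0, 0.2, 0, -0.04, 0, 0, 0, 0.2, 0, -0.04, 0, 0, 0]'

```text
clock: 16.67
position: [0.4858, -0.1323, 0.0665]
orientation: [-180.0, 0.3, 17.9]
wrist_force: [-10.2, -2.4, 4.4]
grip_width: 0.0199
grasp_force: 50.0
```

drive_tool --rows '[0.03, 0, -0.04, 0, 0, 0, 0.06, 0, -0.04, 0, 0, 0, 0.09, 0, -0.04, 0, 0, 0, 0.12, 0, -0.04, 0, 0, 0, 0.15, 0, -0.04, 0, 0, 0, 0.18, 0, -0.04, 0, 0, 0, 0.2, 0, -0.04, 0, 0, 0, 0.2, 0, -0.04, 0, 0, 0, 0.2, 0, -0.04, 0, 0, 0, 0.2, 0, -0.04, 0, 0, 0]'

```text
clock: 17.5
position: [0.4872, -0.1317, 0.0667]
orientation: [-179.9, 0.3, 17.9]
wrist_force: [-9.8, -3.0, 3.7]
grip_width: 0.0196
grasp_force: 50.0
```

drive_tool --rows '[0.03, 0, 0, 0, 0, 0, 0.06, 0, 0, 0, 0, 0, 0.09, 0, 0, 0, 0, 0, 0.12, 0, 0, 0, 0, 0, 0.15, 0, 0, 0, 0, 0, 0.15, 0, 0, 0, 0, 0, 0.15, 0, 0, 0, 0, 0, 0.15, 0, 0, 0, 0, 0, 0.15, 0, 0, 0, 0, 0, 0.15, 0, 0, 0, 0, 0]'

```text
clock: 18.33
position: [0.4893, -0.1308, 0.0667]
orientation: [-179.9, 0.2, 18.0]
wrist_force: [-8.6, -1.6, 1.3]
grip_width: 0.0199
grasp_force: 50.0
```

drive_tool --rows '[0.03, 0, 0, 0, 0, 0, 0.06, 0, 0, 0, 0, 0, 0.09, 0, 0, 0, 0, 0, 0.12, 0, 0, 0, 0, 0, 0.15, 0, 0, 0, 0, 0, 0.15, 0, 0, 0, 0, 0, 0.15, 0, 0, 0, 0, 0, 0.15, 0, 0, 0, 0, 0, 0.15, 0, 0, 0, 0, 0, 0.15, 0, 0, 0, 0, 0]'

```text
clock: 19.17
position: [0.4931, -0.13, 0.0674]
orientation: [180.0, -0.0, 18.0]
wrist_force: [0.1, 1.8, -2.1]
grip_width: 0.02
grasp_force: 50.0
```

drive_tool --rows '[0, 0, 0.07, 0, 0, 0, 0.03, 0, 0.07, 0, 0, 0, 0.06, 0, 0.07, 0, 0, 0, 0.1, 0, 0.07, 0, 0, 0, 0.15, 0, 0.07, 0, 0, 0, 0.2, 0, 0.07, 0, 0, 0, 0.25, 0, 0.07, 0, 0, 0, 0.3, 0, 0.07, 0, 0, 0, 0.3, 0, 0.07, 0, 0, 0, 0.3, 0, 0.07, 0, 0, 0]'

```text
clock: 20.0
position: [0.4959, -0.1291, 0.0666]
orientation: [180.0, -0.0, 18.0]
wrist_force: [-1.1, -0.1, 0.1]
grip_width: 0.0197
grasp_force: 50.0
```

drive_tool --rows '[0.03, 0, 0, 0, 0, 0, 0.06, 0, 0, 0, 0, 0, 0.1, 0, 0, 0, 0, 0, 0.13, 0, 0, 0, 0, 0, 0.16, 0, 0, 0, 0, 0, 0.2, 0, 0, 0, 0, 0, 0.2, 0, 0, 0, 0, 0, 0.2, 0, 0, 0, 0, 0, 0.2, 0, 0, 0, 0, 0, 0.2, 0, 0, 0, 0, 0]'

```text
clock: 20.83
position: [0.4974, -0.1284, 0.0665]
orientation: [-180.0, 0.0, 18.0]
wrist_force: [-3.9, 1.0, 3.2]
grip_width: 0.0194
grasp_force: 50.0
```

drive_tool --rows '[0.03, 0, -0.02, 0, 0, 0, 0.06, 0, -0.02, 0, 0, 0, 0.1, 0, -0.02, 0, 0, 0, 0.13, 0, -0.02, 0, 0, 0, 0.15, 0, -0.02, 0, 0, 0, 0.15, 0, -0.02, 0, 0, 0, 0.15, 0, -0.02, 0, 0, 0, 0.15, 0, -0.02, 0, 0, 0, 0.15, 0, -0.02, 0, 0, 0, 0.15, 0, -0.02, 0, 0, 0]'

```text
clock: 21.67
position: [0.4976, -0.1284, 0.0665]
orientation: [-180.0, 0.2, 18.0]
wrist_force: [-7.2, -0.5, 5.1]
grip_width: 0.0196
grasp_force: 50.0
```

Run:
```python
from h import *
s=eyes.capture('scene');t=eyes.capture('top')
z=lambda im,x,y:cv2.resize(im[y:y+40,x:x+40,::-1],None,fx=10,fy=10,interpolation=cv2.INTER_CUBIC)
cv2.imwrite('pics/q.png',np.hstack([z(s,230,165),z(t,212,180)]))
o=status.get_obs();print({k:o[k] for k in('clock','position','orientation','wrist_force','wrist_torque')})
```

```text
{'clock': 21.7667, 'position': array([ 0.49759118, -0.12836238,  0.06654088]), 'orientation': array([-1.79971340e+02,  1.67400436e-01,  1.79552573e+01]), 'wrist_force': array([-7.09183391,  0.02637569,  6.09840362]), 'wrist_torque': array([0.02454663, 1.4152442 , 0.15779158])}
```

View pics/q.png

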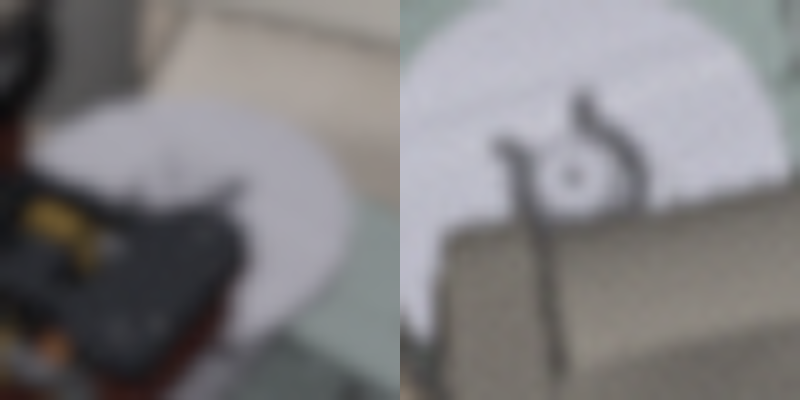

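The view shows the clip round the post: its prong tips at view (500,145) and (580,100) are past the head at (572,178), and the ring is centred within about 1 mm of the axis. The force rose to 7 N with almost no motion, so it's home. Backing off, then lifting.

drive_tool --rows '[-0.15, 0, -0.04, 0, 0, 0, -0.4, 0, -0.05, 0, 0, 0, -0.8, 0, -0.05, 0, 0, 0, -1.5, 0, -0.05, 0, 0, 0, -2.3, 0, -0.05, 0, 0, 0, -3.2, 0, -0.05, 0, 0, 0, -3.8, 0, -0.5, 0, 0, 0, -4.2, 0, -2, 0, 0, 0, -4.5, 0, -4, 0, 0, 0, -4.5, 0, -5.5, 0, 0, 0]'

```text
clock: 22.6
position: [0.4552, -0.1424, 0.1229]
orientation: [180.0, 0.0, 17.9]
wrist_force: [-0.2, 0.5, -1.4]
grip_width: 0.0197
grasp_force: 50.0
```

Run:
```python
from h import *
o=status.get_obs();print({k:o[k] for k in('clock','position','orientation','wrist_force')})
s=eyes.capture('scene');t=eyes.capture('top')
z=lambda im,x,y:cv2.resize(im[y:y+40,x:x+40,::-1],None,fx=10,fy=10,interpolation=cv2.INTER_CUBIC)
cv2.imwrite('pics/r.png',np.hstack([z(s,230,165),z(t,212,180)]))
```

```text
{'clock': 22.6, 'position': array([ 0.45518385, -0.14239299,  0.12293541]), 'orientation': array([1.79994275e+02, 2.50286366e-02, 1.79262259e+01]), 'wrist_force': array([-0.1607218 ,  0.47155126, -1.39685544])}
```

View pics/r.png

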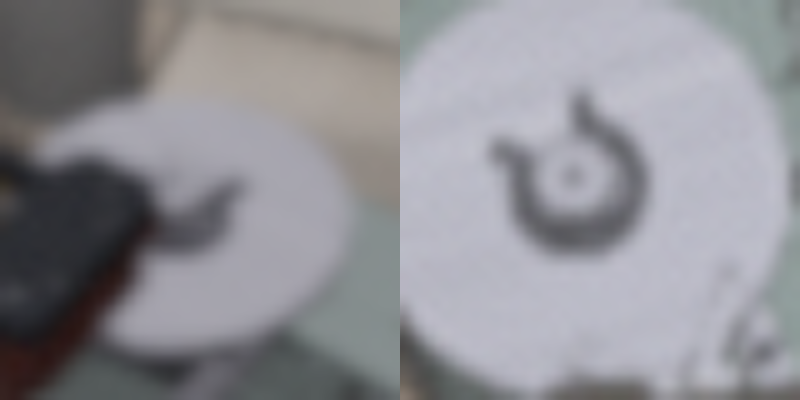

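The picture shows the clip concentric with the post, prongs past it. Taking the fork back to its old spot.

drive_tool --rows '[1.5, -2.5, 0, 0, 0, 1, 3.5, -5.5, 0, 0, 0, 3, 6, -9, 0, 0, 0, 5, 8.5, -12.5, 0, 0, 0, 7, 11, -16, 0, 0, 0, 9, 13, -19.5, 0, 0, 0, 11, 15, -22.5, 0, 0, 0, 13, 16.5, -24.8, 0, 0, 0, 14.5, 17.4, -25.8, 0, 0, 0, 14.5, 17.4, -25.8, 0, 0, 0, 14.5]'

```text
clock: 23.53
position: [0.5424, 0.1607, 0.1211]
orientation: [-179.9, -0.0, 3.8]
wrist_force: [-0.4, -0.3, -1.4]
grip_width: 0.0197
grasp_force: 50.0
```

drive_tool --rows '[0, 0, 2, 0, 0, 0, 0, 0, 4, 0, 0, 0, 0, 0, 6, 0, 0, 0, 0, 0, 8, 0, 0, 0, 0, 0, 9.5, 0, 0, 0, 0, 0, 10.5, 0, 0, 0, 0, 0, 11, 0, 0, 0, 0, 0, 11.2, 0, 0, 0, 0, 0, 11.3, 0, 0, 0, 0, 0, 11.3, 0, 0, 0]'

```text
clock: 24.37
position: [0.5428, 0.157, 0.0094]
orientation: [-180.0, -0.1, 3.5]
wrist_force: [-0.4, 0.2, -0.9]
grip_width: 0.0196
grasp_force: 50.0
```

drive_tool --rows '[0, 0, 0.1, 0, 0, 0, 0, 0, 0.2, 0, 0, 0, 0, 0, 0.3, 0, 0, 0, 0, 0, 0.4, 0, 0, 0, 0, 0, 0.5, 0, 0, 0, 0, 0, 0.55, 0, 0, 0, 0, 0, 0.55, 0, 0, 0, 0, 0, 0.55, 0, 0, 0, 0, 0, 0.55, 0, 0, 0, 0, 0, 0.55, 0, 0, 0]'

```text
clock: 25.2
position: [0.5423, 0.1573, 0.0035]
orientation: [-180.0, -0.0, 3.5]
wrist_force: [-0.3, -0.3, 4.2]
grip_width: 0.0194
grasp_force: 50.0
```

drive_tool --rows '[0, 0, 0, 0, 0, 0, 0, 0, 0, 0, 0, 0, 0, 0, 0, 0, 0, 0, 0, 0, 0, 0, 0, 0, 0, 0, 0, 0, 0, 0, 0, 0, 0, 0, 0, 0, 0, 0, 0, 0, 0, 0, 0, 0, 0, 0, 0, 0, 0, 0, 0, 0, 0, 0, 0, 0, 0, 0, 0, 0]' --fingers 0.8

```text
clock: 26.03
position: [0.5422, 0.1572, 0.0033]
orientation: [180.0, -0.0, 3.5]
wrist_force: [0.5, -0.3, 0.4]
grip_width: 0.0703
grasp_force: 0.0
```

drive_tool --rows '[0, 0, -1, 0, 0, 0, 0, 0, -2, 0, 0, 0, 0, 0, -4, 0, 0, 0, 0, 0, -6, 0, 0, 0, 0, 0, -9, 0, 0, 0, 0, 0, -12, 0, 0, 0, 0, 0, -15, 0, 0, 0, 0, 0, -18, 0, 0, 0, 0, 0, -20, 0, 0, 0, 0, 0, -20, 0, 0, 0]'

```text
clock: 26.87
position: [0.5448, 0.1585, 0.2094]
orientation: [-179.9, -0.5, 3.5]
wrist_force: [1.4, 0.9, 0.6]
grip_width: 0.0704
grasp_force: 0.0
```

Run:
```python
from h import *
s=eyes.capture('scene');t=eyes.capture('top')
z=lambda im,x,y:cv2.resize(im[y:y+130,x:x+130,::-1],(400,400),interpolation=cv2.INTER_CUBIC)
cv2.imwrite('pics/f.png',np.hstack([z(s,150,110),z(t,130,130)]))
o=status.get_obs();print({k:o[k] for k in('clock','position','wrist_force','grip_width')})
```

```text
{'clock': 26.9667, 'position': array([0.54260523, 0.1573257 , 0.20478547]), 'wrist_force': array([-0.1450975 , -0.87474139, -0.4018016 ]), 'grip_width': 0.0700541378702066}
```

View pics/f.png

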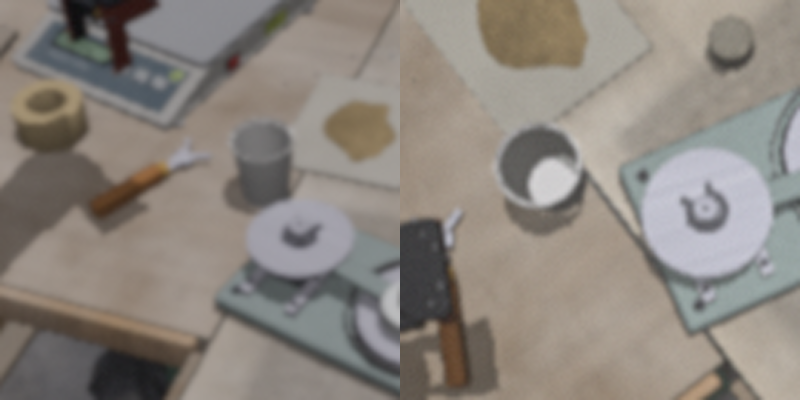

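The picture shows the fork back on the bench, at scene view ~(150,180). The clip is seated on the post, at top view (706,208), and the cup and puck are undisturbed.

```bash
python3 -c "
from bench import hand_in
print(hand_in())"
```

```text
the job is handed in; nothing more can be done
None
```

The clip snapped over the post and sits home in its groove; the highest push force read was about 11 N. The fork tool is back on the bench where it lay, and the job is handed in.

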